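# Walk the plaster press mould into its bench jig and close the keeper

## Task

Walk the heavy plaster mould forward into the bench jig by pushing alternate ends of its near face, in swings of less than about 25 degrees, until both ends of its far face are flush against the black buffer bar; then swing the red keeper arm fully closed behind it. The plaster bruises: never push on it with more than 14 N, and sliding it straight takes more than that. Leave the other pottery and tools alone.

Things in the scene. Friction and masses are not known exactly. Their poses are not given: they have to be found in the camera images.
- mould: White steel-cored plaster press mould 110 (x) by 260 (y), 2.8 kg, slippery plaster 10 to 70 above the table, on two wooden feet (44 by 20) centred 70 left and right of its middle; clay disc on top, blue line on its near face. Origin on the table under its centre; x to its far face, y to its left. Pushed near one end it swings about the other foot (9 to 12 N); at the middle it takes 16 to 20 N.
- front_left (a point): Left end of the mould's far face: 55 ahead and 130 left of the mould's centre, 30 above the table.
- front_right (a point): Right end of the mould's far face: 55 ahead and 130 right of the mould's centre, 30 above the table.
- jig: Wooden jig fixed to the table: back beam 390 long, 40 high, a cheek at each end (inner faces 167 left and right of the middle, 13 nearer than the bar), a black buffer bar before the beam, a keeper post on the right. Origin on the table below the middle of the bar's near face with the bar at rest; x points away from the mould across the bar, y left along the bar.
- bar_left (a point): Point on the near face of the black buffer bar, 130 left of its middle, 30 above the table; moves with the bar. The bar is 310 long, 4 to 38 above the table, and yields along the jig's x by up to 12 on springs, about 0.4 N per mm, without tilting.
- bar_right (a point): The same, 130 right of the bar's middle.
- keeper (a joint): Angle of the red keeper arm about its upright pivot: 0 fully open (the arm points towards the robot, 25 degrees outwards to the right), growing clockwise seen from above to 2.007 rad, closed against its stop: the arm then lies along the jig's y, about 5 behind the seated mould. Stiff hinge (0.12 N m), stays where it is left.
- keeper_pivot (a point): Pivot of the keeper arm, 34 above the table: 122 nearer than and 190 to the right of the jig's origin. The arm is a bar 125 long from the pivot, 14 wide, 24 to 44 above the table.
- keeper_tip (a point): Point in the middle of the keeper arm 112 from the pivot, 34 above the table, below a black upright peg (14 diameter, top 68 above the table).
- dish: Small white bowl, 72 across, 42 high, beside the jig on its left; leave alone. Origin under its centre.
- beaker: Terracotta beaker, 60 across, 65 high; leave alone. Origin under its centre.
- jar_blue: Glaze jar with blue cap, 52 across, 70 high; leave alone. Origin under its centre.
- jar_green: Glaze jar with green cap, 52 across, 70 high; leave alone. Origin under its centre.
- pot: Blue mug, 110 across, 90 high; leave alone. Origin under its centre.
- stamp: Turned wooden stamp, 36 across, 55 high; leave alone. Origin under its centre.
- wedge_block: Dark wooden block 70 by 45 by 30; leave alone. Origin under its centre.

How it is judged:
On the way:
1. both far corners of the mould stand within 3 mm of the buffer bar while the keeper is still open (x of front_left in the frame of bar_left above -0.003 m and x of front_right in the frame of bar_right above -0.003 m and value of joint keeper below 1.2 rad), for 0.2 s.
At the end, for the whole second after the job is handed in: Both far corners of the mould within 3 mm of the buffer bar, the mould flat and at rest, and the keeper arm closed (joint above 1.93 rad of 2.007) (x of front_left in the frame of bar_left above -0.003 m and x of front_right in the frame of bar_right above -0.003 m and value of joint keeper above 1.93 rad and linear speed of mould below 0.01 m/s and angle between mould's own z axis and vertical below 0.05 rad); the robot touches nothing.
It fails at once if the robot pushes on the mould with more than 14 N (contact force between any of the fingers, the arm and mould above 14 N).
It fails at once if the mould is swung more than 30 degrees out of square with the jig (angle between the x axis of mould and the x axis of jig, either way round above 0.524 rad).
It fails at once if the mould is tipped or lifted (angle between mould's own z axis and vertical above 0.12 rad).
It fails at once if another piece of pottery or tool is moved by more than 15 mm (distance of any of dish, beaker, jar_blue, jar_green, pot, stamp, wedge_block from where it was at the start of the episode above 0.015 m).
It also fails if it takes over 72 s, if anything falls off the work surface, if the arm or the gripper's body presses on something with over 40 N, if the wrist force passes 120 N, or if a joint passes its speed limit or range.

## Robot

A 6-joint arm with a two-finger parallel gripper is mounted at the origin on the work surface. World frame = base frame: x ahead of the robot, y to its left, z up, the work surface at z = 0. Lengths are in m, angles in rad, forces in N, time in s.
With the tool pointing down it reaches from about 0.375 to 0.925 m from the base axis. Payload 5.7 kg.
Tool frame: the origin (TCP) lies midway between the tips of the shut fingers; the grasp point (between the pads) lies 19 mm behind it; z points along the fingers, y is the line along which they close (so a half turn about z gives the same grasp; the last joint's range is limited). The gripper opens to 85 mm and grips with 20 to 120 N. Pads are 22 mm wide; open, the fingers measure 114 mm over their backs; the gripper's body (76 mm by 85 mm) begins 54 mm behind the grasp point. The pads swing forward as they close: fully open they stand 13 mm farther back than shut.
Start: joints at [-1.341, 0.359, 1.51, -0, 1.272, -0.115], TCP at [0.203, -0.565, 0.231] pointing down, gripper open.
Joint ranges: [-2.97, 2.97], [-1.01, 2.36], [0.21, 2.38], [-0.96, 4.11], [0.2, 2.71], [-2.98, 2.98]. Speed limits (rad/s): [2.39, 2.39, 3.14, 3.14, 3.14, 3.14].

## Interface

Orientations are given as a 3x3 rotation matrix whose columns are the frame's x, y, z axes.
In Python, from rig import * gives the robot as it stands. The module is installed in compiled form; this text tells all that it offers.
- The arm moves only by the shell command python3 -m crank 'ROWS' [OPENING] [FORCE]. ROWS is JSON, a list of rows, each an object of numbers: "tx", "ty", "tz": the shift along the tool's x, y, z as a fraction of full scale; "yaw": the turn about the tool's z as a fraction of full scale. In form: [{"tx": .., "ty": .., "tz": .., "yaw": ..}, ...]. A call has 1 to 10 rows; each row shifts and turns the commanded pose from where the row before left it, along the tool's axes as they then stand; what a row does not reach is not made up. Full scale, the value 1, is 2 cm for a shift and 0.08 rad for a turn. A row lasts 1/12 s, in which the tool goes at most 41.7 mm and 7.16 degrees, less where a joint would pass 70% of its speed; a pose out of reach is approached as far as the arm can. A call with a number of a shift or a turn outside -1 to 1 is refused whole. A call with a gripper value outside its range is refused whole. OPENING is the gripper command: -1 is shut, 1 is fully open, values between are in proportion, set as the call begins (- or left out, the last holds). The fingers move at their own pace and stop on an object; FORCE is the grip in N (left out, the last holds). Time passes only in rows, so rows that do not move let the fingers close. It gives the time, the measured TCP pose, the force, the opening and the grip force at its end, in the units of the state.
- state(): the state, without advancing time (a new reading comes with each control period).
- read_camera(name): name is "scene" or "top"; returns the picture (400x640x3 uint8, red, green, blue); there is no depth.
- get_calibration(name): a dict with "vertical_fov" (degrees; the focal length in pixels is half the picture's height over the tangent of half this angle, whatever the lens; pixels are square), "cx", "cy" (the principal point, pixels), "R" (3x3) and "t" (3): a world point X has camera coordinates R X + t. Camera axes: x right, y down, z forward; pixel columns grow to the right and rows downward; lengths in m; the calibration is good to about 2 mm. A picture is of the moment at which its call begins. get_calibration takes no time and is no camera call.
- sign_off(): hands the job in; it is judged then, once.
The state is a dict: "t": time; "qpos": joint angles; "joint_vel": joint speeds; "joint_efforts": joint torques, N m; "eef_pos": TCP position; "eef_rot": TCP orientation; "ft_force": force on the tool from outside, world axes, zero at the start; "wrist_torque": the same for the moment, N m; "width": finger opening in m; "finger_force": force on a finger pad.
Only numpy, scipy, OpenCV 4.12 (cv2) and the standard library are available. Lean on these libraries where they do the work, as an engineer would, in place of code of your own. Each camera call takes 0.05 s, during which the arm holds its last target. There are 200 camera calls.

## Working session

There is one attempt and no reset: what is moved stays moved. The work goes in short steps, Python scripts to look and compute and a shell command to move; the robot and the scene stay as the last step left them, time stands still between calls to the robot, and variables do not carry over. Pictures are saved under pics/ and viewed, at most 10 in all, crops included, and the job is handed in when it is done.

```bash
mkdir -p pics; python3 - <<'E'
from rig import *
import cv2,numpy as np
for n in("top","scene"):
    im=read_camera(n);cv2.imwrite(f"pics/{n}0.png",im[:,:,::-1])
    c=get_calibration(n);print(n,c)
s=state();print(s['t'],s['eef_pos'],s['eef_rot'],s['width'],s['ft_force'])
E
```

```text
top {'vertical_fov': 46.87667158112046, 'cx': 313.62052323169934, 'cy': 205.13376274256305, 'R': array([[-0.01169585, -0.99988062, -0.01009678],
       [-0.99522087,  0.01261914, -0.09683063],
       [ 0.09694649,  0.00891601, -0.99524966]]), 't': array([-0.0232068 ,  0.58700029,  1.25566271])}
scene {'vertical_fov': 51.671478160533226, 'cx': 318.2924580417713, 'cy': 204.44693716125985, 'R': array([[-0.69152004,  0.72228366, -0.01031273],
       [ 0.41759551,  0.3880786 , -0.82158931],
       [-0.58941838, -0.57245201, -0.56998654]]), 't': array([ 0.417251  , -0.17945213,  1.74926246])}
0.1 [ 0.20264442 -0.56408918  0.23052491] [[ 9.41160683e-01  3.37959198e-01 -3.87797507e-04]
 [ 3.37959367e-01 -9.41159270e-01  1.64146964e-03]
 [ 1.89770544e-04 -1.67594649e-03 -9.99998578e-01]] 0.0853513982168683 [ 0.05820181 -0.68776973  0.93466239]
```

View pics/top0.png

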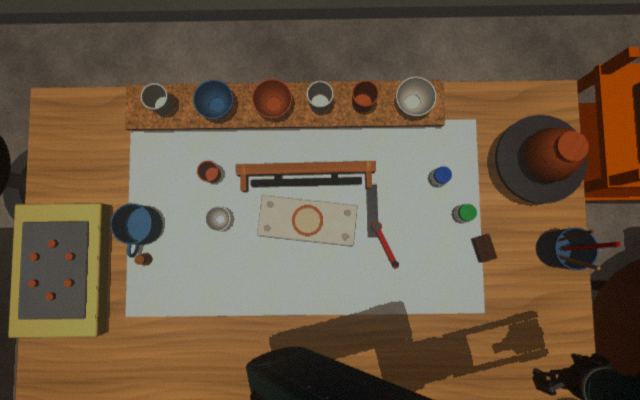

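View pics/scene0.png

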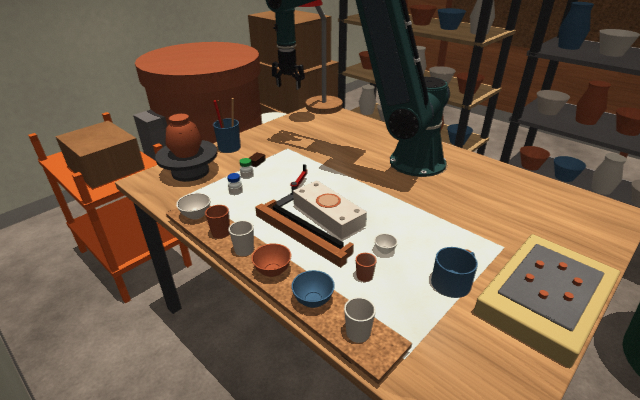

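The top view shows the mould at about (308,220), turned some degrees clockwise. The bar is at (306,182), the open keeper runs from (376,226) to (396,265), and the dish is at (218,218). Next I'll measure these.

```bash
cat > h.py <<'E'
from rig import *
import cv2,numpy as np
C=get_calibration("top");F=200/np.tan(np.radians(C['vertical_fov'])/2);R=np.array(C['R']);T=np.array(C['t'])
def bp(px,z):
    d=R.T@np.array([(px[0]-C['cx'])/F,(px[1]-C['cy'])/F,1]);o=-R.T@T
    return (o+d*(z-o[2])/d[2])[:2]
def proj(X):
    p=R@np.array(X)+T;return F*p[:2]/p[2]+[C['cx'],C['cy']]
def crop(im,n,x0=225,y0=150,w=190,h=140,k=4):
    cv2.imwrite("pics/"+n,cv2.resize(im[y0:y0+h,x0:x0+w,::-1],None,fx=k,fy=k,interpolation=cv2.INTER_CUBIC))
E
python3 - <<'E'
from h import *
im=read_camera("top");crop(im,"c1.png")
E
```

```text
(no output)
```

View pics/c1.png

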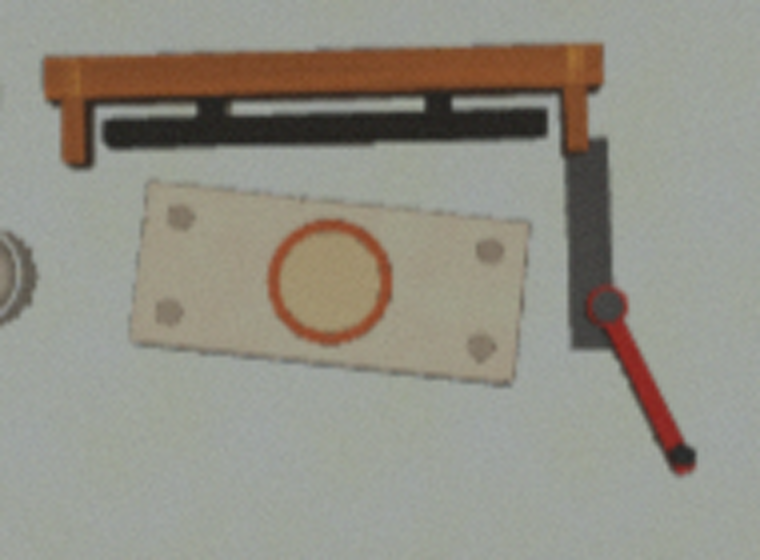

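The crop shows mould top corners at (148,181), (530,223), (512,385) and (131,343). The bar's near edge runs (103,148) to (547,135), the pivot is at (607,304) and the peg at (682,456).

```bash
cat >> h.py <<'E'
def cp(u,v): return np.array([225+(u+.5)/4-.5,150+(v+.5)/4-.5])
bl,br=bp(cp(104,148),.038),bp(cp(546,135),.038)
def jigframe():
    y=(bl-br)/np.linalg.norm(bl-br);x=np.array([y[1],-y[0]]);return (bl+br)/2,x,y
def mould(im):
    "fit of the mould's pose: returns centre xy and yaw"
    hsv=cv2.cvtColor(im,cv2.COLOR_RGB2HSV)
    return hsv
E
python3 - <<'E'
from h import *
o,x,y=jigframe();print("jig",o,x,np.degrees(np.arctan2(x[1],x[0])),np.linalg.norm(bl-br))
J=lambda p:np.round([(p-o)@x,(p-o)@y],4)
P=[bp(cp(*q),.07) for q in((148,181),(530,223),(512,385),(131,343))]
for p in P: print(p,J(p))
c=np.mean(P,0);print("c",c,J(c),np.linalg.norm(P[0]-P[1]),np.linalg.norm(P[1]-P[2]))
d=P[0]-P[1];print("mould yaw", np.degrees(np.arctan2(-d[0],d[1])))
for n,q,z in(("pivot",(607,304),.044),("peg",(682,456),.068),("dish",(-28,275),.04)):
    p=bp(cp(*q),z);print(n,p,J(p))
im=read_camera("top")
lab=cv2.cvtColor(im,cv2.COLOR_RGB2LAB)
for q in((340,200),(420,290),(200,280),(300,440),(60,400),(330,165)):
    a=np.round(cp(*q)).astype(int);print(q,im[a[1],a[0]],lab[a[1],a[0]])
E
```

```text
jig [ 0.64212988 -0.00947654] [0.99986325 0.01653745] 0.9475693629246003 0.3067729057058935
[0.61224407 0.10941081] [-0.0279  0.1194]
[ 0.58048299 -0.14774635] [-0.0639 -0.1372]
[ 0.47211758 -0.13349484] [-0.172  -0.1212]
[0.50313867 0.12089301] [-0.1368  0.1327]
c [ 0.54199583 -0.01273434] [-0.1002 -0.0016] 0.259111116230043 0.10929852345361306
mould yaw -7.040854285516032
pivot [ 0.52669813 -0.2013888 ] [-0.1186 -0.19  ]
peg [ 0.42378589 -0.24563769] [-0.2222 -0.2325]
dish [0.55223111 0.23453617] [-0.0859  0.2455]
(340, 200) [139 136 125] [145 127 134]
(420, 290) [157 152 132] [160 126 139]
(200, 280) [161 156 134] [164 126 140]
(300, 440) [159 163 157] [170 125 131]
(60, 400) [159 165 157] [171 124 131]
(330, 165) [158 162 152] [169 125 133]
```

```bash
python3 -m crank '[{"yaw":0.82},{"yaw":0.82},{"yaw":0.82},{"yaw":0.82},{"yaw":0.82},{"tx":0.5,"ty":-1},{"tx":0.5,"ty":-1},{"tx":0.5,"ty":-1},{"tx":0.5,"ty":-1},{"tx":0.5,"ty":-1}]' -1 40
python3 -m crank '[{"tx":0.5,"ty":-1},{"tx":0.5,"ty":-1},{"tx":0.5,"ty":-1},{"tx":0.5,"ty":-1},{"tx":0.5,"ty":-1},{"tx":0.5,"ty":-1},{"tx":0.5,"ty":-1},{"tx":0.5,"ty":-1},{"tx":0.5,"ty":-1},{"tx":0.5,"ty":-1}]'
python3 -m crank '[{"tx":0.5,"ty":-1},{"tx":0.5,"ty":-1},{"tx":0.5,"ty":-1},{"tx":0.5,"ty":-1},{"tx":0.5,"ty":-1},{"tx":0.5,"ty":-1},{"tx":0.5,"ty":-1},{}]'
```

```text
$[0]: bad value
$[0]: bad value
$[0]: bad value
```

```bash
python3 -m crank '[{"tx":0,"ty":0,"tz":0,"yaw":0.82},{"tx":0,"ty":0,"tz":0,"yaw":0.82},{"tx":0,"ty":0,"tz":0,"yaw":0.82},{"tx":0,"ty":0,"tz":0,"yaw":0.82},{"tx":0,"ty":0,"tz":0,"yaw":0.82},{"tx":0.5,"ty":-1,"tz":0,"yaw":0},{"tx":0.5,"ty":-1,"tz":0,"yaw":0},{"tx":0.5,"ty":-1,"tz":0,"yaw":0},{"tx":0.5,"ty":-1,"tz":0,"yaw":0},{"tx":0.5,"ty":-1,"tz":0,"yaw":0}]' -1 40
```

```text
t: 1.03
eef_pos: [0.2513, -0.4627, 0.231]
eef_rot: [[1.0, 0.016, -0.0], [0.016, -1.0, 0.001], [-0.0, -0.001, -1.0]]
ft_force: [0.0, -0.2, -0.4]
width: 0.0001
finger_force: 0.0
```

```bash
python3 -m crank '[{"tx":0.54,"ty":-1,"tz":0,"yaw":0},{"tx":0.54,"ty":-1,"tz":0,"yaw":0},{"tx":0.54,"ty":-1,"tz":0,"yaw":0},{"tx":0.54,"ty":-1,"tz":0,"yaw":0},{"tx":0.54,"ty":-1,"tz":0,"yaw":0},{"tx":0.54,"ty":-1,"tz":0,"yaw":0},{"tx":0.54,"ty":-1,"tz":0,"yaw":0},{"tx":0.54,"ty":-1,"tz":0,"yaw":0},{"tx":0.54,"ty":-1,"tz":0,"yaw":0},{"tx":0.54,"ty":-1,"tz":0,"yaw":0}]'
python3 -m crank '[{"tx":0.54,"ty":-1,"tz":0.2,"yaw":0},{"tx":0.54,"ty":-1,"tz":0.5,"yaw":0},{"tx":0.54,"ty":-1,"tz":0.7,"yaw":0},{"tx":0.54,"ty":-1,"tz":0.7,"yaw":0},{"tx":0.5,"ty":-1,"tz":0.7,"yaw":0},{"tx":0.5,"ty":-1,"tz":0.7,"yaw":0},{"tx":0.5,"ty":-1,"tz":0.5,"yaw":0},{"tx":0,"ty":0,"tz":1,"yaw":0},{"tx":0,"ty":0,"tz":1,"yaw":0},{"tx":0,"ty":0,"tz":1,"yaw":0}]'
```

```text
t: 1.87
eef_pos: [0.356, -0.2609, 0.2313]
eef_rot: [[1.0, 0.017, -0.0], [0.017, -1.0, 0.0], [-0.0, -0.0, -1.0]]
ft_force: [0.7, -0.6, 0.5]
width: 0.0003
finger_force: 0.0
t: 2.7
eef_pos: [0.427, -0.1204, 0.0907]
eef_rot: [[1.0, 0.018, 0.001], [0.018, -1.0, -0.0], [0.001, 0.0, -1.0]]
ft_force: [0.2, 0.2, 0.4]
width: -0.0001
finger_force: 0.0
```

```bash
python3 -m crank '[{"tx":0,"ty":0,"tz":1,"yaw":0},{"tx":0,"ty":0,"tz":1,"yaw":0},{"tx":0,"ty":0,"tz":0.9,"yaw":0},{"tx":0.2,"ty":0,"tz":0,"yaw":0},{"tx":0.2,"ty":0,"tz":0,"yaw":0},{"tx":0.2,"ty":0,"tz":0,"yaw":0},{"tx":0.1,"ty":0,"tz":0,"yaw":0},{"tx":0.1,"ty":0,"tz":0,"yaw":0}]'
python3 -m crank '[{"tx":0.06,"ty":0,"tz":0,"yaw":0},{"tx":0.06,"ty":0,"tz":0,"yaw":0},{"tx":0.06,"ty":0,"tz":0,"yaw":0},{"tx":0.06,"ty":0,"tz":0,"yaw":0}]'
python3 -m crank '[{"tx":0.05,"ty":0,"tz":0,"yaw":0},{"tx":0.05,"ty":0,"tz":0,"yaw":0},{"tx":0.05,"ty":0,"tz":0,"yaw":0},{"tx":0.05,"ty":0,"tz":0,"yaw":0}]'
python3 -m crank '[{"tx":0.05,"ty":0,"tz":0,"yaw":0},{"tx":0.05,"ty":0,"tz":0,"yaw":0},{"tx":0.05,"ty":0,"tz":0,"yaw":0},{"tx":0.05,"ty":0,"tz":0,"yaw":0}]'
```

```text
t: 3.37
eef_pos: [0.4441, -0.121, 0.0344]
eef_rot: [[1.0, 0.017, 0.002], [0.017, -1.0, -0.001], [0.002, 0.001, -1.0]]
ft_force: [0.2, -0.3, 0.2]
width: -0.0001
finger_force: 0.0
t: 3.7
eef_pos: [0.4474, -0.1205, 0.0335]
eef_rot: [[1.0, 0.017, 0.0], [0.017, -1.0, 0.0], [0.0, -0.0, -1.0]]
ft_force: [0.1, -0.6, -0.5]
width: 0.0001
finger_force: 0.0
t: 4.03
eef_pos: [0.4513, -0.1204, 0.0332]
eef_rot: [[1.0, 0.017, -0.0], [0.017, -1.0, 0.0], [-0.0, -0.0, -1.0]]
ft_force: [0.2, 0.5, -0.3]
width: -0.0001
finger_force: 0.0
t: 4.37
eef_pos: [0.4554, -0.1203, 0.0333]
eef_rot: [[1.0, 0.017, -0.0], [0.017, -1.0, 0.0], [-0.0, -0.0, -1.0]]
ft_force: [0.8, -0.2, -0.9]
width: -0.0004
finger_force: 0.0
```

```bash
for i in 1 ; do python3 -m crank '[{"tx":0.05,"ty":0,"tz":0,"yaw":0},{"tx":0.05,"ty":0,"tz":0,"yaw":0},{"tx":0.05,"ty":0,"tz":0,"yaw":0},{"tx":0.05,"ty":0,"tz":0,"yaw":0}]' | grep -E "eef_pos|ft"; done
python3 -m crank '[{"tx":0.05,"ty":0,"tz":0,"yaw":0},{"tx":0.05,"ty":0,"tz":0,"yaw":0},{"tx":0.05,"ty":0,"tz":0,"yaw":0}]' | grep -E "eef_pos|ft"
python3 -m crank '[{"tx":0.05,"ty":0,"tz":0,"yaw":0},{"tx":0.05,"ty":0,"tz":0,"yaw":0},{"tx":0.05,"ty":0,"tz":0,"yaw":0}]' | grep -E "eef_pos|ft"
```

```text
eef_pos: [0.4594, -0.1203, 0.0333]
ft_force: [-0.3, -0.8, -0.3]
eef_pos: [0.4625, -0.1202, 0.0333]
ft_force: [-0.3, -0.1, 0.2]
eef_pos: [0.4638, -0.1197, 0.033]
ft_force: [-6.1, -0.6, 1.4]
```

```bash
python3 -m crank '[{"tx":0.05,"ty":0,"tz":0,"yaw":0},{"tx":0.04,"ty":0,"tz":0,"yaw":0}]' | grep -E "eef_pos|ft"
python3 -m crank '[{"tx":0.04,"ty":0,"tz":0,"yaw":0},{"tx":0.04,"ty":0,"tz":0,"yaw":0}]' | grep -E "eef_pos|ft"
python3 -m crank '[{"tx":0.05,"ty":0,"tz":0,"yaw":0},{"tx":0.05,"ty":0,"tz":0,"yaw":0},{"tx":0.05,"ty":0,"tz":0,"yaw":0}]' | grep -E "eef_pos|ft"
```

```text
eef_pos: [0.4639, -0.1191, 0.0326]
ft_force: [-7.9, -1.0, 1.8]
eef_pos: [0.4644, -0.1188, 0.0324]
ft_force: [-8.8, -1.0, 0.9]
eef_pos: [0.4677, -0.119, 0.0324]
ft_force: [-8.7, -2.3, 1.4]
```

```bash
python3 -m crank '[{"tx":0.06,"ty":0,"tz":0,"yaw":0},{"tx":0.06,"ty":0,"tz":0,"yaw":0},{"tx":0.06,"ty":0,"tz":0,"yaw":0},{"tx":0.06,"ty":0,"tz":0,"yaw":0},{"tx":0.06,"ty":0,"tz":0,"yaw":0}]' | grep -E "eef_pos|ft"
python3 -m crank '[{"tx":0.07,"ty":0,"tz":0,"yaw":0},{"tx":0.07,"ty":0,"tz":0,"yaw":0},{"tx":0.07,"ty":0,"tz":0,"yaw":0},{"tx":0.07,"ty":0,"tz":0,"yaw":0},{"tx":0.07,"ty":0,"tz":0,"yaw":0}]' | grep -E "eef_pos|ft"
```

```text
eef_pos: [0.4737, -0.119, 0.0324]
ft_force: [-7.8, -1.0, 1.0]
eef_pos: [0.4806, -0.1189, 0.0324]
ft_force: [-7.5, -1.7, 1.4]
```

```bash
python3 -m crank '[{"tx":0.07,"ty":0,"tz":0,"yaw":0},{"tx":0.07,"ty":0,"tz":0,"yaw":0},{"tx":0.07,"ty":0,"tz":0,"yaw":0},{"tx":0.07,"ty":0,"tz":0,"yaw":0},{"tx":0.07,"ty":0,"tz":0,"yaw":0},{"tx":0.07,"ty":0,"tz":0,"yaw":0},{"tx":0.07,"ty":0,"tz":0,"yaw":0}]' | grep -E "eef_pos|ft"
python3 - <<'E'
from h import *
crop(read_camera("top"),"c2.png")
E
```

```text
eef_pos: [0.4903, -0.1189, 0.0323]
ft_force: [-9.0, -3.1, 0.0]
```

View pics/c2.png

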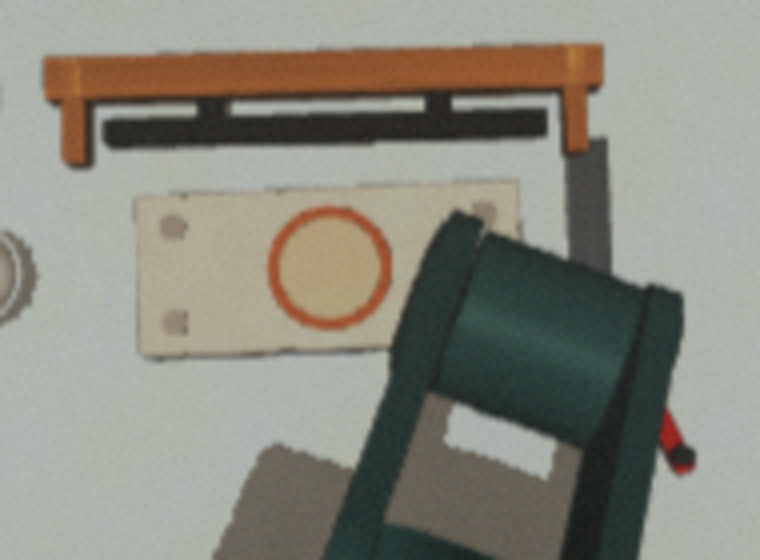

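The mould has swung: its far edge now runs (136,197) to (518,181) in the crop and the bar is untouched. I'll write an automatic edge measurement.

```bash
cat > m.py <<'E'
from h import *
def edge(im,f,cols,r0,r1,thr,up):
    "subpixel row where f falls through thr, per column; robust line fit -> row(col)"
    f=cv2.blur(f.astype(np.float32),(5,1));P=[]
    for c in cols:
        v=f[r0:r1,c]>thr
        k=np.flatnonzero(v[1:]&~v[:-1]) if up else np.flatnonzero(v[:-1]&~v[1:])
        if len(k)==0: continue
        k=k[0] if up else k[-1];a,b=f[r0+k,c],f[r0+k+1,c];P.append((c,r0+k+(thr-a)/(b-a)))
    P=np.array(P,np.float32)
    vx,vy,x0,y0=cv2.fitLine(P,cv2.DIST_HUBER,0,.01,.01).ravel();res=np.std(P[:,1]-(y0+(P[:,0]-x0)*vy/vx))
    return (lambda c:y0+(c-x0)*vy/vx),len(P),res
def measure(n=4,c0=266,c1=330,bot=False):
    im=np.mean([read_camera("top").astype(float) for _ in range(n)],0)
    br_=im.mean(2);warm=im[:,:,0]-im[:,:,2]
    bar,nb,rb=edge(im,br_,range(255,358),180,192,100,True)
    y0=[int(round(bar(c)))for c in (c0,c1)]
    far,nf,rf=edge(im,warm,range(c0,c1),min(y0)+1,min(y0)+30,12,True)
    o,x,y=jigframe()
    L=lambda g,z,ca,cb:[bp((c,g(c)),z) for c in(ca,cb)]
    def at(seg,yj):
        a,b=[((p-o)@x,(p-o)@y) for p in seg];return a[0]+(b[0]-a[0])*(yj-a[1])/(b[1]-a[1])
    B=L(bar,.038,255,357);M=L(far,.07,c0,c1)
    d={k:1000*at(s,v) for k,s,v in(("barL",B,.13),("barR",B,-.13),("mL",M,.13),("mR",M,-.13))}
    print({k:round(float(v),1) for k,v in d.items()},"gapL %.1f gapR %.1f"%(d['barL']-d['mL'],d['barR']-d['mR']),"res",nb,round(float(rb),2),nf,round(float(rf),2),"t",state()['t'])
    return im
if __name__=="__main__":
    import sys;measure(*map(int,sys.argv[1:]))
E
python3 m.py
```

```text
{'barL': -0.6, 'barR': -1.9, 'mL': -36.9, 'mR': -32.0} gapL 36.4 gapR 30.1 res 103 0.15 64 0.17 t 7.45
```

```bash
python3 -m crank '[{"tx":0.05,"ty":0,"tz":0,"yaw":0},{"tx":0.07,"ty":0,"tz":0,"yaw":0},{"tx":0.07,"ty":0,"tz":0,"yaw":0},{"tx":0.07,"ty":0,"tz":0,"yaw":0},{"tx":0.07,"ty":0,"tz":0,"yaw":0},{"tx":0.07,"ty":0,"tz":0,"yaw":0},{"tx":0.07,"ty":0,"tz":0,"yaw":0},{"tx":0.07,"ty":0,"tz":0,"yaw":0}]' | grep -E "eef_pos|ft"
python3 -m crank '[{"tx":0.07,"ty":0,"tz":0,"yaw":0},{"tx":0.07,"ty":0,"tz":0,"yaw":0},{"tx":0.07,"ty":0,"tz":0,"yaw":0},{"tx":0.07,"ty":0,"tz":0,"yaw":0},{"tx":0.07,"ty":0,"tz":0,"yaw":0},{"tx":0.07,"ty":0,"tz":0,"yaw":0}]' | grep -E "eef_pos|ft"
python3 m.py 3
```

```text
eef_pos: [0.5011, -0.1188, 0.0322]
ft_force: [-9.0, -3.4, -0.4]
eef_pos: [0.5096, -0.1188, 0.0322]
ft_force: [-8.6, -3.4, -1.0]
{'barL': -0.5, 'barR': -1.8, 'mL': -43.6, 'mR': -8.5} gapL 43.1 gapR 6.7 res 103 0.15 64 0.2 t 8.7667
```

```bash
python3 -m crank '[{"tx":-0.3,"ty":0,"tz":0,"yaw":0},{"tx":-1,"ty":0,"tz":0,"yaw":0},{"tx":-1,"ty":-0.3,"tz":0,"yaw":0},{"tx":0,"ty":-1,"tz":0,"yaw":0},{"tx":0,"ty":-1,"tz":0,"yaw":0},{"tx":0,"ty":-1,"tz":0,"yaw":0},{"tx":0,"ty":-1,"tz":0,"yaw":0},{"tx":0,"ty":-1,"tz":0,"yaw":0},{"tx":0,"ty":-1,"tz":0,"yaw":0},{"tx":0,"ty":-1,"tz":0,"yaw":0}]'  | grep -E "eef_pos|ft"
python3 -m crank '[{"tx":0,"ty":-1,"tz":0,"yaw":0},{"tx":0,"ty":-1,"tz":0,"yaw":0},{"tx":0,"ty":-1,"tz":0,"yaw":0},{"tx":0,"ty":-0.3,"tz":0,"yaw":0},{"tx":0.1,"ty":0,"tz":0,"yaw":0},{"tx":0.1,"ty":0,"tz":0,"yaw":0},{"tx":0.06,"ty":0,"tz":0,"yaw":0}]'  | grep -E "eef_pos|ft"
python3 -m crank '[{"tx":0.05,"ty":0,"tz":0,"yaw":0},{"tx":0.05,"ty":0,"tz":0,"yaw":0},{"tx":0.05,"ty":0,"tz":0,"yaw":0}]' | grep -E "eef_pos|ft"
```

```text
eef_pos: [0.4662, 0.0268, 0.0337]
ft_force: [0.3, 0.9, -0.1]
eef_pos: [0.4703, 0.0913, 0.0335]
ft_force: [-0.1, -0.5, -0.5]
eef_pos: [0.4726, 0.0913, 0.0333]
ft_force: [-0.3, -0.3, 0.1]
```

```bash
python3 -m crank '[{"tx":0.05,"ty":0,"tz":0,"yaw":0},{"tx":0.05,"ty":0,"tz":0,"yaw":0},{"tx":0.05,"ty":0,"tz":0,"yaw":0}]' | grep -E "eef_pos|ft"
python3 -m crank '[{"tx":0.05,"ty":0,"tz":0,"yaw":0},{"tx":0.05,"ty":0,"tz":0,"yaw":0}]' | grep -E "eef_pos|ft"
python3 -m crank '[{"tx":0.05,"ty":0,"tz":0,"yaw":0},{"tx":0.05,"ty":0,"tz":0,"yaw":0}]' | grep -E "eef_pos|ft"
python3 -m crank '[{"tx":0.05,"ty":0,"tz":0,"yaw":0},{"tx":0.05,"ty":0,"tz":0,"yaw":0}]' | grep -E "eef_pos|ft"
```

```text
eef_pos: [0.4755, 0.0919, 0.0333]
ft_force: [-0.3, -0.1, 0.5]
eef_pos: [0.4775, 0.0921, 0.0333]
ft_force: [-1.6, -0.1, 0.6]
eef_pos: [0.4783, 0.0921, 0.0331]
ft_force: [-3.5, -0.3, 1.4]
eef_pos: [0.4783, 0.092, 0.0328]
ft_force: [-7.6, -0.7, 2.3]
```

```bash
python3 -m crank '[{"tx":0.04,"ty":0,"tz":0,"yaw":0},{"tx":0.03,"ty":0,"tz":0,"yaw":0}]' | grep -E "eef_pos|ft"
python3 -m crank '[{"tx":0.04,"ty":0,"tz":0,"yaw":0},{"tx":0.04,"ty":0,"tz":0,"yaw":0},{"tx":0.05,"ty":0,"tz":0,"yaw":0}]' | grep -E "eef_pos|ft"
python3 -m crank '[{"tx":0.05,"ty":0,"tz":0,"yaw":0},{"tx":0.06,"ty":0,"tz":0,"yaw":0},{"tx":0.06,"ty":0,"tz":0,"yaw":0},{"tx":0.06,"ty":0,"tz":0,"yaw":0},{"tx":0.06,"ty":0,"tz":0,"yaw":0},{"tx":0.06,"ty":0,"tz":0,"yaw":0}]' | grep -E "eef_pos|ft"
```

```text
eef_pos: [0.4783, 0.092, 0.0325]
ft_force: [-9.5, -0.8, 3.1]
eef_pos: [0.4803, 0.0923, 0.0323]
ft_force: [-7.9, 0.3, 1.1]
eef_pos: [0.4873, 0.0925, 0.0322]
ft_force: [-8.7, 1.1, 1.2]
```

```bash
python3 -m crank '[{"tx":0.07,"ty":0,"tz":0,"yaw":0},{"tx":0.07,"ty":0,"tz":0,"yaw":0},{"tx":0.07,"ty":0,"tz":0,"yaw":0},{"tx":0.07,"ty":0,"tz":0,"yaw":0},{"tx":0.07,"ty":0,"tz":0,"yaw":0},{"tx":0.07,"ty":0,"tz":0,"yaw":0},{"tx":0.07,"ty":0,"tz":0,"yaw":0},{"tx":0.07,"ty":0,"tz":0,"yaw":0}]' | grep -E "eef_pos|ft"
python3 -m crank '[{"tx":0.07,"ty":0,"tz":0,"yaw":0},{"tx":0.07,"ty":0,"tz":0,"yaw":0},{"tx":0.07,"ty":0,"tz":0,"yaw":0},{"tx":0.07,"ty":0,"tz":0,"yaw":0},{"tx":0.07,"ty":0,"tz":0,"yaw":0}]' | grep -E "eef_pos|ft"
python3 m.py 3 290 345
```

```text
eef_pos: [0.4984, 0.0928, 0.0322]
ft_force: [-9.0, 1.1, 1.1]
eef_pos: [0.5051, 0.0931, 0.032]
ft_force: [-8.8, 3.6, 0.2]
{'barL': -0.7, 'barR': -1.8, 'mL': -14.1, 'mR': -20.4} gapL 13.3 gapR 18.5 res 103 0.14 55 0.12 t 13.3333
```

```bash
python3 -m crank '[{"tx":0.06,"ty":0,"tz":0,"yaw":0},{"tx":0.07,"ty":0,"tz":0,"yaw":0},{"tx":0.07,"ty":0,"tz":0,"yaw":0},{"tx":0.07,"ty":0,"tz":0,"yaw":0},{"tx":0.07,"ty":0,"tz":0,"yaw":0},{"tx":0.07,"ty":0,"tz":0,"yaw":0}]' | grep -E "eef_pos|ft"
python3 m.py 3 290 345
python3 -m crank '[{"tx":-0.3,"ty":0,"tz":0,"yaw":0},{"tx":-1,"ty":0,"tz":0,"yaw":0},{"tx":-1,"ty":0.3,"tz":0,"yaw":0},{"tx":0,"ty":1,"tz":0,"yaw":0},{"tx":0,"ty":1,"tz":0,"yaw":0},{"tx":0,"ty":1,"tz":0,"yaw":0},{"tx":0,"ty":1,"tz":0,"yaw":0},{"tx":0,"ty":1,"tz":0,"yaw":0},{"tx":0,"ty":1,"tz":0,"yaw":0},{"tx":0,"ty":1,"tz":0,"yaw":0}]'  | grep -E "eef_pos|ft"
python3 -m crank '[{"tx":0,"ty":1,"tz":0,"yaw":0},{"tx":0,"ty":1,"tz":0,"yaw":0},{"tx":0,"ty":1,"tz":0,"yaw":0},{"tx":0,"ty":0.5,"tz":0,"yaw":0},{"tx":0,"ty":0,"tz":0,"yaw":0}]'  | grep -E "eef_pos|ft"
```

```text
eef_pos: [0.5132, 0.0933, 0.032]
ft_force: [-9.8, 4.2, 0.5]
{'barL': -1.1, 'barR': -1.8, 'mL': -4.7, 'mR': -23.2} gapL 3.7 gapR 21.4 res 103 0.16 55 0.18 t 13.9833
eef_pos: [0.4763, -0.0553, 0.0336]
ft_force: [-0.4, -0.8, -0.4]
eef_pos: [0.4778, -0.1262, 0.0337]
ft_force: [0.9, -0.0, 0.7]
```

```bash
python3 -m crank '[{"tx":0.2,"ty":0,"tz":0,"yaw":0},{"tx":0.2,"ty":0,"tz":0,"yaw":0},{"tx":0.1,"ty":0,"tz":0,"yaw":0},{"tx":0.06,"ty":0,"tz":0,"yaw":0},{"tx":0.05,"ty":0,"tz":0,"yaw":0},{"tx":0.05,"ty":0,"tz":0,"yaw":0}]' | grep -E "eef_pos|ft"
python3 -m crank '[{"tx":0.05,"ty":0,"tz":0,"yaw":0},{"tx":0.05,"ty":0,"tz":0,"yaw":0},{"tx":0.05,"ty":0,"tz":0,"yaw":0}]' | grep -E "eef_pos|ft"
python3 -m crank '[{"tx":0.05,"ty":0,"tz":0,"yaw":0},{"tx":0.05,"ty":0,"tz":0,"yaw":0}]' | grep -E "eef_pos|ft"
python3 -m crank '[{"tx":0.05,"ty":0,"tz":0,"yaw":0},{"tx":0.05,"ty":0,"tz":0,"yaw":0}]' | grep -E "eef_pos|ft"
```

```text
eef_pos: [0.4897, -0.1232, 0.0333]
ft_force: [0.1, 0.0, 0.2]
eef_pos: [0.4927, -0.1236, 0.0333]
ft_force: [-1.0, 0.1, 0.6]
eef_pos: [0.4947, -0.1237, 0.0333]
ft_force: [0.2, -0.2, -0.1]
eef_pos: [0.4967, -0.1237, 0.0333]
ft_force: [-0.4, -0.3, 1.0]
```

```bash
python3 -m crank '[{"tx":0.05,"ty":0,"tz":0,"yaw":0},{"tx":0.05,"ty":0,"tz":0,"yaw":0}]' | grep -E "eef_pos|ft"
python3 -m crank '[{"tx":0.05,"ty":0,"tz":0,"yaw":0},{"tx":0.05,"ty":0,"tz":0,"yaw":0}]' | grep -E "eef_pos|ft"
python3 -m crank '[{"tx":0.04,"ty":0,"tz":0,"yaw":0},{"tx":0.04,"ty":0,"tz":0,"yaw":0}]' | grep -E "eef_pos|ft"
```

```text
eef_pos: [0.4987, -0.1236, 0.0333]
ft_force: [0.1, -0.7, 0.6]
eef_pos: [0.5007, -0.1236, 0.0333]
ft_force: [-1.8, -1.1, -0.2]
eef_pos: [0.5007, -0.1232, 0.033]
ft_force: [-6.0, -0.9, 1.3]
```

```bash
python3 -m crank '[{"tx":0.04,"ty":0,"tz":0,"yaw":0},{"tx":0.03,"ty":0,"tz":0,"yaw":0},{"tx":0.03,"ty":0,"tz":0,"yaw":0},{"tx":0.03,"ty":0,"tz":0,"yaw":0}]' | grep -E "eef_pos|ft"
python3 -m crank '[{"tx":0.05,"ty":0,"tz":0,"yaw":0},{"tx":0.06,"ty":0,"tz":0,"yaw":0},{"tx":0.06,"ty":0,"tz":0,"yaw":0},{"tx":0.06,"ty":0,"tz":0,"yaw":0},{"tx":0.06,"ty":0,"tz":0,"yaw":0},{"tx":0.06,"ty":0,"tz":0,"yaw":0},{"tx":0.06,"ty":0,"tz":0,"yaw":0},{"tx":0.06,"ty":0,"tz":0,"yaw":0},{"tx":0.06,"ty":0,"tz":0,"yaw":0}]' | grep -E "eef_pos|ft"
python3 m.py 3
```

```text
eef_pos: [0.5009, -0.1225, 0.0325]
ft_force: [-9.9, -1.3, 2.5]
eef_pos: [0.5115, -0.1226, 0.0324]
ft_force: [-8.8, -1.6, 0.4]
{'barL': -0.6, 'barR': -1.9, 'mL': -9.0, 'mR': -12.0} gapL 8.5 gapR 10.0 res 103 0.15 64 0.13 t 18.05
```

```bash
python3 -m crank '[{"tx":0.05,"ty":0,"tz":0,"yaw":0},{"tx":0.06,"ty":0,"tz":0,"yaw":0},{"tx":0.06,"ty":0,"tz":0,"yaw":0},{"tx":0.06,"ty":0,"tz":0,"yaw":0},{"tx":0.06,"ty":0,"tz":0,"yaw":0},{"tx":0.05,"ty":0,"tz":0,"yaw":0},{"tx":0.05,"ty":0,"tz":0,"yaw":0}]' | grep -E "eef_pos|ft"
python3 -m crank '[{"tx":0.05,"ty":0,"tz":0,"yaw":0},{"tx":0.05,"ty":0,"tz":0,"yaw":0},{"tx":0.05,"ty":0,"tz":0,"yaw":0}]' | grep -E "eef_pos|ft"
python3 m.py 3
```

```text
eef_pos: [0.5192, -0.1226, 0.0322]
ft_force: [-9.1, -2.8, -0.1]
eef_pos: [0.5222, -0.1226, 0.0322]
ft_force: [-8.1, -3.0, -0.9]
{'barL': -0.9, 'barR': 0.5, 'mL': -13.0, 'mR': 1.9} gapL 12.2 gapR -1.3 res 103 0.49 45 0.22 t 19.0333
```

```bash
python3 -m crank '[{"tx":0.05,"ty":0,"tz":0,"yaw":0},{"tx":0.05,"ty":0,"tz":0,"yaw":0},{"tx":0.05,"ty":0,"tz":0,"yaw":0}]' | grep -E "eef_pos|ft"
python3 -m crank '[{"tx":0.04,"ty":0,"tz":0,"yaw":0}]' | grep -E "eef_pos|ft"
python3 - <<'E'
from m import *
im=measure(3);crop(im.astype(np.uint8),"c3.png")
E
```

```text
eef_pos: [0.5251, -0.1226, 0.0322]
ft_force: [-9.2, -4.3, -0.0]
eef_pos: [0.5258, -0.1226, 0.0322]
ft_force: [-9.6, -3.8, -0.5]
{'barL': -0.7, 'barR': 3.5, 'mL': -14.1, 'mR': 5.2} gapL 13.4 gapR -1.7 res 103 0.67 49 0.18 t 19.5167
```

View pics/c3.png

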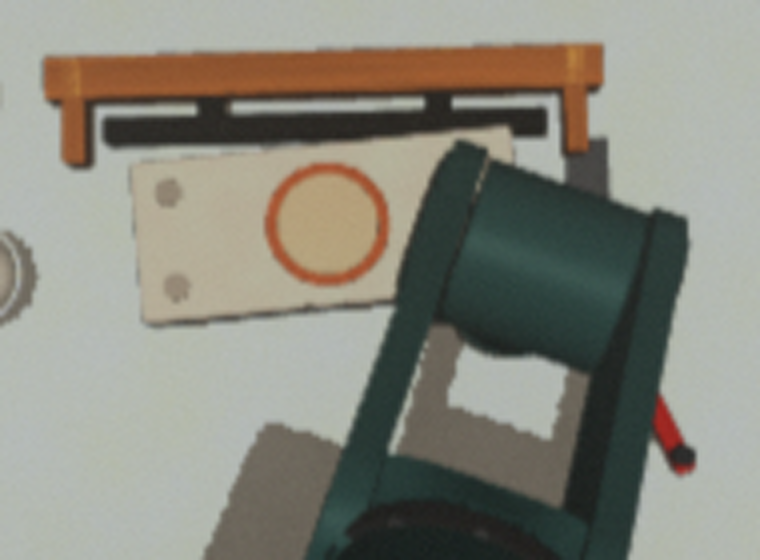

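The mould's right far corner (510,127) overlaps the bar's edge (535,135) through parallax. I'll track the bar by its far edge relative to the first picture instead.

```bash
cat > b.py <<'E'
from h import *
a=cv2.imread("pics/top0.png")[:,:,::-1].astype(float)
def shift(b):
    "bar displacement (mm, +ve away) from its far edge between the stems and from its ends"
    out=[]
    for c in((254,272),(284,328),(342,358)):
        r=[]
        for im in(a,b):
            p=im[168:200,c[0]:c[1]].mean(2).mean(1)  # rows
            d=np.flatnonzero((p[:-1]>95)&(p[1:]<=95));d=d[d<20]
            k=d[-1];r.append(k+(p[k]-95)/(p[k]-p[k+1]))
        out.append((r[0]-r[1])*2.65)
    print("bar back by mm (far edge)",np.round(out,2))
if __name__=="__main__":
    im=np.mean([read_camera("top").astype(float) for _ in range(3)],0);shift(im)
    for im_ in(a,im):
        print(np.round(im_[172:192,284:328].mean(2).mean(1)).astype(int))
        print(np.round(im_[176:192,355:360].mean(2).mean(1)).astype(int))
E
python3 b.py
```

```text
bar back by mm (far edge) [ 0.2   0.29 -0.01]
[ 70  51  68 119 152 137  83  43  36  36  37  36  37  60 115 153 158 157
 157 158]
[126  61  37  35  37  38  36  40  84 134 156 158 158 158 158 158]
[ 81  59  80 139 172 142  72  44  41  41  41  44  62 102 145 164 167 169
 165 154]
[138  58  40  40  41  40  39  50 118 175 180 180 180 181 179 167]
```

```bash
python3 -m crank '[{"tx":0.04,"ty":0,"tz":0,"yaw":0},{"tx":0.04,"ty":0,"tz":0,"yaw":0}]' | grep -E "eef_pos|ft"
python3 -m crank '[{"tx":0.04,"ty":0,"tz":0,"yaw":0},{"tx":0.04,"ty":0,"tz":0,"yaw":0}]' | grep -E "eef_pos|ft"
python3 -m crank '[{"tx":0.04,"ty":0,"tz":0,"yaw":0}]' | grep -E "eef_pos|ft"
python3 b.py|head -1;python3 m.py 2
```

```text
eef_pos: [0.5268, -0.1225, 0.0321]
ft_force: [-10.7, -3.5, 1.0]
eef_pos: [0.5281, -0.1225, 0.0321]
ft_force: [-10.5, -3.0, 1.3]
eef_pos: [0.5287, -0.1225, 0.032]
ft_force: [-12.0, -4.1, 1.7]
bar back by mm (far edge) [3.11 3.26 2.91]
{'barL': 3.0, 'barR': 4.8, 'mL': -14.2, 'mR': 5.5} gapL 17.2 gapR -0.7 res 102 0.7 43 0.12 t 20.3333
```

```bash
python3 -m crank '[{"tx":-0.3,"ty":0,"tz":0,"yaw":0},{"tx":-1,"ty":0,"tz":0,"yaw":0},{"tx":-1,"ty":-0.3,"tz":0,"yaw":0},{"tx":0,"ty":-1,"tz":0,"yaw":0},{"tx":0,"ty":-1,"tz":0,"yaw":0},{"tx":0,"ty":-1,"tz":0,"yaw":0},{"tx":0,"ty":-1,"tz":0,"yaw":0},{"tx":0,"ty":-1,"tz":0,"yaw":0},{"tx":0,"ty":-1,"tz":0,"yaw":0},{"tx":0,"ty":-1,"tz":0,"yaw":0}]'  | grep -E "eef_pos|ft"
python3 -m crank '[{"tx":0,"ty":-1,"tz":0,"yaw":0},{"tx":0,"ty":-1,"tz":0,"yaw":0},{"tx":0,"ty":-1,"tz":0,"yaw":0},{"tx":0,"ty":-0.7,"tz":0,"yaw":0},{"tx":0.2,"ty":0,"tz":0,"yaw":0},{"tx":0.1,"ty":0,"tz":0,"yaw":0},{"tx":0.1,"ty":0,"tz":0,"yaw":0}]'  | grep -E "eef_pos|ft"
python3 -m crank '[{"tx":0.05,"ty":0,"tz":0,"yaw":0},{"tx":0.05,"ty":0,"tz":0,"yaw":0},{"tx":0.05,"ty":0,"tz":0,"yaw":0},{"tx":0.05,"ty":0,"tz":0,"yaw":0}]' | grep -E "eef_pos|ft"
python3 m.py 2 270 345;python3 b.py|head -1
```

```text
eef_pos: [0.4865, 0.0232, 0.0336]
ft_force: [-0.2, 0.2, 0.0]
eef_pos: [0.4934, 0.096, 0.0335]
ft_force: [0.7, -0.4, 0.5]
eef_pos: [0.4964, 0.0959, 0.0333]
ft_force: [-0.8, 0.0, -0.6]
{'barL': 2.1, 'barR': 5.0, 'mL': -15.8, 'mR': 7.3} gapL 17.9 gapR -2.3 res 103 0.65 50 0.22 t 22.1833
bar back by mm (far edge) [3.21 3.27 2.84]
```

```bash
python3 -m crank '[{"tx":0.05,"ty":0,"tz":0,"yaw":0},{"tx":0.05,"ty":0,"tz":0,"yaw":0},{"tx":0.05,"ty":0,"tz":0,"yaw":0}]' | grep -E "eef_pos|ft"
python3 -m crank '[{"tx":0.05,"ty":0,"tz":0,"yaw":0},{"tx":0.05,"ty":0,"tz":0,"yaw":0}]' | grep -E "eef_pos|ft"
python3 -m crank '[{"tx":0.05,"ty":0,"tz":0,"yaw":0},{"tx":0.05,"ty":0,"tz":0,"yaw":0}]' | grep -E "eef_pos|ft"
python3 -m crank '[{"tx":0.05,"ty":0,"tz":0,"yaw":0},{"tx":0.05,"ty":0,"tz":0,"yaw":0}]' | grep -E "eef_pos|ft"
```

```text
eef_pos: [0.4994, 0.0965, 0.0333]
ft_force: [-0.2, 0.3, 0.6]
eef_pos: [0.5014, 0.0965, 0.0333]
ft_force: [0.7, -0.5, 0.1]
eef_pos: [0.5035, 0.0965, 0.0333]
ft_force: [-0.8, -0.0, -0.1]
eef_pos: [0.5055, 0.0965, 0.0333]
ft_force: [-0.1, 0.5, 0.2]
```

```bash
python3 -m crank '[{"tx":0.05,"ty":0,"tz":0,"yaw":0},{"tx":0.05,"ty":0,"tz":0,"yaw":0}]' | grep -E "eef_pos|ft"
python3 -m crank '[{"tx":0.05,"ty":0,"tz":0,"yaw":0},{"tx":0.05,"ty":0,"tz":0,"yaw":0}]' | grep -E "eef_pos|ft"
python3 -m crank '[{"tx":0.04,"ty":0,"tz":0,"yaw":0},{"tx":0.04,"ty":0,"tz":0,"yaw":0}]' | grep -E "eef_pos|ft"
python3 -m crank '[{"tx":0.03,"ty":0,"tz":0,"yaw":0},{"tx":0.03,"ty":0,"tz":0,"yaw":0}]' | grep -E "eef_pos|ft"
```

```text
eef_pos: [0.5058, 0.0965, 0.033]
ft_force: [-5.9, -0.3, 1.3]
eef_pos: [0.5058, 0.0965, 0.0326]
ft_force: [-7.2, 0.3, 1.2]
eef_pos: [0.5067, 0.0966, 0.0324]
ft_force: [-8.3, 0.7, 1.5]
eef_pos: [0.5077, 0.0968, 0.0323]
ft_force: [-7.6, 1.5, 1.3]
```

```bash
python3 -m crank '[{"tx":0.06,"ty":0,"tz":0,"yaw":0},{"tx":0.06,"ty":0,"tz":0,"yaw":0},{"tx":0.06,"ty":0,"tz":0,"yaw":0},{"tx":0.06,"ty":0,"tz":0,"yaw":0},{"tx":0.06,"ty":0,"tz":0,"yaw":0},{"tx":0.06,"ty":0,"tz":0,"yaw":0},{"tx":0.06,"ty":0,"tz":0,"yaw":0},{"tx":0.06,"ty":0,"tz":0,"yaw":0}]' | grep -E "eef_pos|ft"
python3 -m crank '[{"tx":0.05,"ty":0,"tz":0,"yaw":0},{"tx":0.05,"ty":0,"tz":0,"yaw":0},{"tx":0.05,"ty":0,"tz":0,"yaw":0},{"tx":0.05,"ty":0,"tz":0,"yaw":0}]' | grep -E "eef_pos|ft"
python3 m.py 2 285 345;python3 b.py|head -1
```

```text
eef_pos: [0.5168, 0.0971, 0.0322]
ft_force: [-8.8, 2.4, 1.6]
eef_pos: [0.5207, 0.0972, 0.0321]
ft_force: [-9.2, 1.3, -0.4]
{'barL': 4.6, 'barR': 3.8, 'mL': 4.1, 'mR': -3.0} gapL 0.5 gapR 6.8 res 103 0.5 16 0.03 t 24.85
bar back by mm (far edge) [-0.45 -0.53 -0.53]
```

```bash
sed -i 's/min(y0)+1,min(y0)+30/min(y0)-4,min(y0)+30/' m.py; python3 m.py 3 275 345
```

```text
{'barL': 4.8, 'barR': 3.7, 'mL': 2.0, 'mR': 1.4} gapL 2.8 gapR 2.3 res 103 0.5 70 0.13 t 25.15
```

```bash
python3 -m crank '[{"tx":0.05,"ty":0,"tz":0,"yaw":0},{"tx":0.05,"ty":0,"tz":0,"yaw":0},{"tx":0.05,"ty":0,"tz":0,"yaw":0}]' | grep -E "eef_pos|ft"
python3 -m crank '[{"tx":0.04,"ty":0,"tz":0,"yaw":0},{"tx":0.04,"ty":0,"tz":0,"yaw":0},{"tx":0.04,"ty":0,"tz":0,"yaw":0}]' | grep -E "eef_pos|ft"
python3 m.py 3 275 345;python3 b.py|head -1
```

```text
eef_pos: [0.5234, 0.0973, 0.032]
ft_force: [-8.5, 1.9, 0.3]
eef_pos: [0.525, 0.0975, 0.0319]
ft_force: [-11.0, 4.9, 1.2]
{'barL': 9.6, 'barR': 2.4, 'mL': 7.0, 'mR': -0.7} gapL 2.6 gapR 3.0 res 103 0.54 70 0.04 t 25.8
bar back by mm (far edge) [0.87 1.04 0.7 ]
```

```bash
python3 -m crank '[{"tx":0.04,"ty":0,"tz":0,"yaw":0},{"tx":0.03,"ty":0,"tz":0,"yaw":0}]' | grep -E "eef_pos|ft"
python3 m.py 3 275 345;python3 b.py|head -1
```

```text
eef_pos: [0.5259, 0.0976, 0.0318]
ft_force: [-12.4, 4.8, 2.5]
{'barL': 10.2, 'barR': 2.2, 'mL': 7.2, 'mR': -0.8} gapL 3.0 gapR 3.0 res 103 0.56 70 0.04 t 26.2667
bar back by mm (far edge) [2.11 2.06 2.12]
```

```bash
python3 -m crank '[{"tx":-0.3,"ty":0,"tz":0,"yaw":0},{"tx":-0.7,"ty":0,"tz":0,"yaw":0},{"tx":-0.3,"ty":0.5,"tz":0,"yaw":0},{"tx":0,"ty":1,"tz":0,"yaw":0},{"tx":0,"ty":1,"tz":0,"yaw":0},{"tx":0,"ty":1,"tz":0,"yaw":0},{"tx":0,"ty":1,"tz":0,"yaw":0},{"tx":0,"ty":1,"tz":0,"yaw":0},{"tx":0,"ty":1,"tz":0,"yaw":0},{"tx":0,"ty":1,"tz":0,"yaw":0}]'  | grep -E "eef_pos|ft"
python3 -m crank '[{"tx":0,"ty":1,"tz":0,"yaw":0},{"tx":0,"ty":1,"tz":0,"yaw":0},{"tx":0,"ty":1,"tz":0,"yaw":0},{"tx":0,"ty":0.5,"tz":0,"yaw":0},{"tx":0.2,"ty":0,"tz":0,"yaw":0},{"tx":0.1,"ty":0,"tz":0,"yaw":0},{"tx":0.1,"ty":0,"tz":0,"yaw":0},{"tx":0.05,"ty":0,"tz":0,"yaw":0}]'  | grep -E "eef_pos|ft"
python3 m.py 2 ;python3 b.py|head -1
```

```text
eef_pos: [0.5097, -0.0554, 0.0336]
ft_force: [-0.4, 0.2, -0.3]
eef_pos: [0.5195, -0.1223, 0.0333]
ft_force: [0.9, -1.0, -0.2]
{'barL': 10.2, 'barR': 1.8, 'mL': 7.1, 'mR': -0.5} gapL 3.2 gapR 2.3 res 103 0.54 64 0.05 t 28.0167
bar back by mm (far edge) [1.45 1.6  1.72]
```

```bash
python3 -m crank '[{"tx":0.05,"ty":0,"tz":0,"yaw":0},{"tx":0.05,"ty":0,"tz":0,"yaw":0}]' | grep -E "eef_pos|ft"
python3 -m crank '[{"tx":0.05,"ty":0,"tz":0,"yaw":0},{"tx":0.05,"ty":0,"tz":0,"yaw":0}]' | grep -E "eef_pos|ft"
python3 -m crank '[{"tx":0.05,"ty":0,"tz":0,"yaw":0},{"tx":0.05,"ty":0,"tz":0,"yaw":0}]' | grep -E "eef_pos|ft"
python3 -m crank '[{"tx":0.04,"ty":0,"tz":0,"yaw":0},{"tx":0.03,"ty":0,"tz":0,"yaw":0}]' | grep -E "eef_pos|ft"
```

```text
eef_pos: [0.5211, -0.123, 0.0333]
ft_force: [0.4, -0.1, 0.1]
eef_pos: [0.5223, -0.123, 0.0332]
ft_force: [-3.7, -0.6, 0.7]
eef_pos: [0.5223, -0.1226, 0.0327]
ft_force: [-7.7, -0.7, 2.3]
eef_pos: [0.5229, -0.1225, 0.0324]
ft_force: [-8.3, -1.3, 0.7]
```

```bash
python3 -m crank '[{"tx":0.04,"ty":0,"tz":0,"yaw":0},{"tx":0.04,"ty":0,"tz":0,"yaw":0},{"tx":0.04,"ty":0,"tz":0,"yaw":0},{"tx":0.04,"ty":0,"tz":0,"yaw":0}]' | grep -E "eef_pos|ft"
python3 m.py 2 ;python3 b.py|head -1
python3 -m crank '[{"tx":0.04,"ty":0,"tz":0,"yaw":0},{"tx":0.04,"ty":0,"tz":0,"yaw":0}]' | grep -E "eef_pos|ft"
python3 m.py 2 ;python3 b.py|head -1
```

```text
eef_pos: [0.5259, -0.1225, 0.0324]
ft_force: [-8.0, -1.8, 0.7]
{'barL': 8.7, 'barR': 5.9, 'mL': 5.5, 'mR': 3.9} gapL 3.2 gapR 2.0 res 103 0.67 64 0.14 t 29.2667
bar back by mm (far edge) [ 0.07  0.14 -0.07]
eef_pos: [0.5273, -0.1224, 0.0323]
ft_force: [-9.0, -3.6, 2.7]
{'barL': 8.2, 'barR': 7.7, 'mL': 5.5, 'mR': 4.5} gapL 2.8 gapR 3.2 res 103 0.71 64 0.15 t 29.6833
bar back by mm (far edge) [ 0.12  0.19 -0.04]
```

```bash
python3 -m crank '[{"tx":-0.3,"ty":0,"tz":0,"yaw":0},{"tx":-1,"ty":0,"tz":0,"yaw":0},{"tx":-1,"ty":0,"tz":0,"yaw":0},{"tx":-1,"ty":0,"tz":-0.5,"yaw":0},{"tx":-0.5,"ty":0,"tz":-1,"yaw":0},{"tx":0,"ty":0,"tz":-1,"yaw":0},{"tx":0,"ty":0,"tz":-0.5,"yaw":0}]'  | grep -E "eef_pos|ft"
python3 - <<'E'
from m import *
im=measure(5,265,345)
from b import shift
shift(im);shift(im/im[300:310,250:290].mean()*a[300:310,250:290].mean())
for (A,B) in ((251,255),(357,361)):
    for f in(a,im):
        p=f[176:194,A:B].mean(2).mean(1);print(A,np.round(p).astype(int))
crop(im.clip(0,255).astype(np.uint8),"c4.png",245,165,125,70,6)
E
```

```text
eef_pos: [0.4559, -0.1247, 0.0952]
ft_force: [0.2, 0.2, 0.2]
{'barL': 7.5, 'barR': 6.9, 'mL': 4.9, 'mR': 4.3} gapL 2.6 gapR 2.6 res 103 0.7 80 0.12 t 30.6667
bar back by mm (far edge) [0.38 0.36 0.11]Traceback (most recent call last):
  File "<stdin>", line 4, in <module>
NameError: name 'a' is not defined
```

```bash
python3 - <<'E'
from m import *
from b import a
im=np.mean([read_camera("top").astype(float) for _ in range(4)],0)
for (A,B) in ((251,255),(357,361)):
    for f in(a,im):
        p=f[176:194,A:B].mean(2).mean(1);print(A,np.round(p).astype(int))
crop(im.clip(0,255).astype(np.uint8),"c4.png",245,165,125,70,6)
E
```

```text
251 [104 153 149 112  52  40  41  40  41  45  68 117 155 156 158 158 157 157]
251 [111 161 148  96  51  44  44  44  45  54  90 139 165 167 168 168 167 167]
357 [127  62  39  36  37  37  38  43  90 140 157 158 158 158 158 159 159 159]
357 [133  58  39  40  39  39  38  49 109 161 168 168 167 167 167 167 167 167]
```

View pics/c4.png

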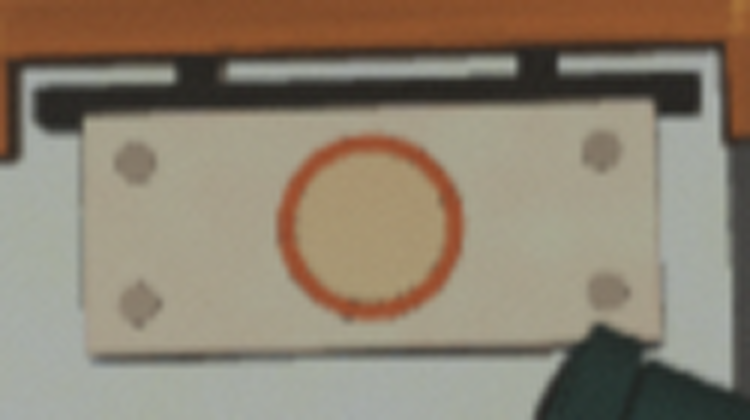

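Both ends overlap the bar's near edge (left 130 vs 116, right 115 vs 99), which is consistent with contact. The left is perhaps 1 mm behind, so I'll give it a small nudge.

```bash
python3 -m crank '[{"tx":0.2,"ty":-1,"tz":0,"yaw":0},{"tx":0.2,"ty":-1,"tz":0,"yaw":0},{"tx":0.2,"ty":-1,"tz":0,"yaw":0},{"tx":0.2,"ty":-1,"tz":0.4,"yaw":0},{"tx":0.2,"ty":-1,"tz":0.5,"yaw":0},{"tx":0.2,"ty":-1,"tz":0.5,"yaw":0},{"tx":0.2,"ty":-1,"tz":0.5,"yaw":0},{"tx":0.2,"ty":-1,"tz":0.5,"yaw":0},{"tx":0.3,"ty":-1,"tz":0.5,"yaw":0},{"tx":0.3,"ty":-1,"tz":0.2,"yaw":0}]'  | grep -E "eef_pos|ft"
python3 -m crank '[{"tx":0.3,"ty":-1,"tz":0,"yaw":0},{"tx":0.2,"ty":0,"tz":0,"yaw":0},{"tx":0.1,"ty":0,"tz":0,"yaw":0},{"tx":0,"ty":0,"tz":0,"yaw":0}]'  | grep -E "eef_pos|ft"
```

```text
eef_pos: [0.495, 0.0774, 0.0295]
ft_force: [0.5, -0.3, 0.1]
eef_pos: [0.5082, 0.0962, 0.0311]
ft_force: [1.4, 0.7, -0.2]
```

```bash
python3 -m crank '[{"tx":0.08,"ty":0,"tz":0,"yaw":0},{"tx":0.08,"ty":0,"tz":0,"yaw":0},{"tx":0.08,"ty":0,"tz":0,"yaw":0},{"tx":0.08,"ty":0,"tz":0,"yaw":0},{"tx":0.08,"ty":0,"tz":0,"yaw":0},{"tx":0.06,"ty":0,"tz":0,"yaw":0},{"tx":0.05,"ty":0,"tz":0,"yaw":0}]'  | grep -E "eef_pos|ft"
python3 -m crank '[{"tx":0.05,"ty":0,"tz":0,"yaw":0},{"tx":0.05,"ty":0,"tz":0,"yaw":0}]' | grep -E "eef_pos|ft"
python3 -m crank '[{"tx":0.05,"ty":0,"tz":0,"yaw":0},{"tx":0.05,"ty":0,"tz":0,"yaw":0}]' | grep -E "eef_pos|ft"
python3 -m crank '[{"tx":0.05,"ty":0,"tz":0,"yaw":0},{"tx":0.05,"ty":0,"tz":0,"yaw":0}]' | grep -E "eef_pos|ft"
```

```text
eef_pos: [0.5181, 0.0966, 0.0314]
ft_force: [0.5, 0.7, -0.1]
eef_pos: [0.52, 0.0968, 0.0313]
ft_force: [0.3, 0.0, 0.1]
eef_pos: [0.5219, 0.0969, 0.0313]
ft_force: [0.3, 0.1, -0.1]
eef_pos: [0.524, 0.0969, 0.0313]
ft_force: [0.6, 0.2, -0.4]
```

```bash
python3 -m crank '[{"tx":0.05,"ty":0,"tz":0,"yaw":0},{"tx":0.05,"ty":0,"tz":0,"yaw":0}]' | grep -E "eef_pos|ft"
python3 -m crank '[{"tx":0.04,"ty":0,"tz":0,"yaw":0},{"tx":0.04,"ty":0,"tz":0,"yaw":0}]' | grep -E "eef_pos|ft"
python3 -m crank '[{"tx":0.03,"ty":0,"tz":0,"yaw":0},{"tx":0.03,"ty":0,"tz":0,"yaw":0}]' | grep -E "eef_pos|ft"
```

```text
eef_pos: [0.524, 0.0969, 0.0311]
ft_force: [-8.3, -0.2, 7.3]
eef_pos: [0.5239, 0.0969, 0.0311]
ft_force: [-10.4, 0.3, 11.0]
eef_pos: [0.5239, 0.0968, 0.0311]
ft_force: [-13.0, -0.4, 12.6]
```

```bash
python3 -m crank '[{"tx":-0.3,"ty":0,"tz":0,"yaw":0},{"tx":-1,"ty":0,"tz":0,"yaw":0},{"tx":-0.5,"ty":0,"tz":-0.2,"yaw":0}]'
python3 m.py 4 265 345;python3 b.py|head -1
```

```text
t: 33.87
eef_pos: [0.4906, 0.0963, 0.0348]
eef_rot: [[1.0, 0.017, -0.002], [0.017, -1.0, -0.0], [-0.002, -0.0, -1.0]]
ft_force: [-1.3, -0.4, -1.3]
width: -0.0001
finger_force: 0.0
{'barL': 7.6, 'barR': 7.1, 'mL': 5.1, 'mR': 4.2} gapL 2.5 gapR 2.9 res 103 0.7 80 0.13 t 34.0667
bar back by mm (far edge) [ 0.28  0.22 -0.03]
```

```bash
python3 - <<'E'
from h import *
pv=np.array([.5267,-.2014]);o,x,y=jigframe();e=state()['eef_pos'][:2]
r=.092
def pos(deg,m):
    f=np.radians(deg);u=np.array([np.cos(f),np.sin(f)]);n=np.array([-np.sin(f),np.cos(f)])
    return r*u+(.007+.0105*abs(n[0])+.015*abs(n[1])+m)*n
cur=np.array([(e-pv)@x,(e-pv)@y]);print("cur rel pivot fwd,left",cur)
W=[pos(205,.025)]+[pos(d,-.001) for d in np.linspace(205,89,24)]
for i,w in enumerate(W):
    d=w-cur;cur=w;print(i,np.round(w*1000,1),"tx %.2f ty %.2f"%(d[0]/.02,-d[1]/.02))
E
```

```text
cur rel pivot fwd,left [-0.02754873  0.29824509]
0 [-62.2 -84.2] tx -1.73 ty 19.12
1 [-73.2 -60.7] tx -0.55 ty -1.18
2 [-78.4 -53.7] tx -0.26 ty -0.35
3 [-82.9 -46.1] tx -0.23 ty -0.38
4 [-86.8 -38. ] tx -0.19 ty -0.40
5 [-89.8 -29.5] tx -0.15 ty -0.43
6 [-92.1 -20.7] tx -0.11 ty -0.44
7 [-93.6 -13.4] tx -0.08 ty -0.37
8 [-94.6  -5.8] tx -0.05 ty -0.38
9 [-94.9   1.9] tx -0.02 ty -0.39
10 [-94.5   9.8] tx 0.02 ty -0.39
11 [-93.4  17.8] tx 0.05 ty -0.40
12 [-91.6  25.8] tx 0.09 ty -0.40
13 [-89.   33.7] tx 0.13 ty -0.40
14 [-85.6  41.4] tx 0.17 ty -0.39
15 [-81.5  49. ] tx 0.21 ty -0.38
16 [-76.6  56.2] tx 0.25 ty -0.36
17 [-71.  63.] tx 0.28 ty -0.34
18 [-64.6  69.3] tx 0.32 ty -0.32
19 [-57.6  75. ] tx 0.35 ty -0.29
20 [-49.9  80.1] tx 0.38 ty -0.25
21 [-41.7  84.4] tx 0.41 ty -0.22
22 [-33.   87.9] tx 0.43 ty -0.18
23 [-24.   90.5] tx 0.45 ty -0.13
24 [-15.2  92.3] tx 0.44 ty -0.09
```

```bash
python3 -m crank '[{"tx":-0.43,"ty":0,"tz":-1,"yaw":0},{"tx":-0.43,"ty":0,"tz":-1,"yaw":0},{"tx":-0.43,"ty":0,"tz":-1,"yaw":0},{"tx":-0.43,"ty":0.3,"tz":-1,"yaw":0},{"tx":0,"ty":1,"tz":0,"yaw":0},{"tx":0,"ty":1,"tz":0,"yaw":0},{"tx":0,"ty":1,"tz":0,"yaw":0},{"tx":0,"ty":1,"tz":0,"yaw":0},{"tx":0,"ty":1,"tz":0,"yaw":0},{"tx":0,"ty":1,"tz":0,"yaw":0}]'  | grep -E "eef_pos|ft"
python3 -m crank '[{"tx":0,"ty":1,"tz":0,"yaw":0},{"tx":0,"ty":1,"tz":0,"yaw":0},{"tx":0,"ty":1,"tz":0,"yaw":0},{"tx":0,"ty":1,"tz":0,"yaw":0},{"tx":0,"ty":1,"tz":0,"yaw":0},{"tx":0,"ty":1,"tz":0,"yaw":0},{"tx":0,"ty":1,"tz":0,"yaw":0},{"tx":0,"ty":1,"tz":0,"yaw":0},{"tx":0,"ty":1,"tz":0,"yaw":0},{"tx":0,"ty":1,"tz":0,"yaw":0}]'  | grep -E "eef_pos|ft"
python3 -m crank '[{"tx":0,"ty":1,"tz":0,"yaw":0},{"tx":0,"ty":1,"tz":0,"yaw":0},{"tx":0,"ty":0.8,"tz":0,"yaw":0},{"tx":0,"ty":0,"tz":1,"yaw":0},{"tx":0,"ty":0,"tz":1,"yaw":0},{"tx":0,"ty":0,"tz":1,"yaw":0},{"tx":0,"ty":0,"tz":1,"yaw":0},{"tx":0,"ty":0,"tz":0,"yaw":0}]'  | grep -E "eef_pos|ft"
python3 - <<'E'
from h import *
pv=np.array([.5267,-.2014]);o,x,y=jigframe();s=state();e=s['eef_pos'][:2];print((e-pv)@x,(e-pv)@y,s['t'])
crop(read_camera("top"),"c5.png",225,150,190,140)
E
```

```text
eef_pos: [0.4613, -0.0314, 0.1155]
ft_force: [0.1, 0.6, -0.5]
eef_pos: [0.4644, -0.2318, 0.1153]
ft_force: [-0.5, -0.3, 0.1]
eef_pos: [0.4629, -0.285, 0.0321]
ft_force: [-0.4, 1.3, -0.4]
-0.06513198264042583 -0.08250577188216582 36.55
```

View pics/c5.png

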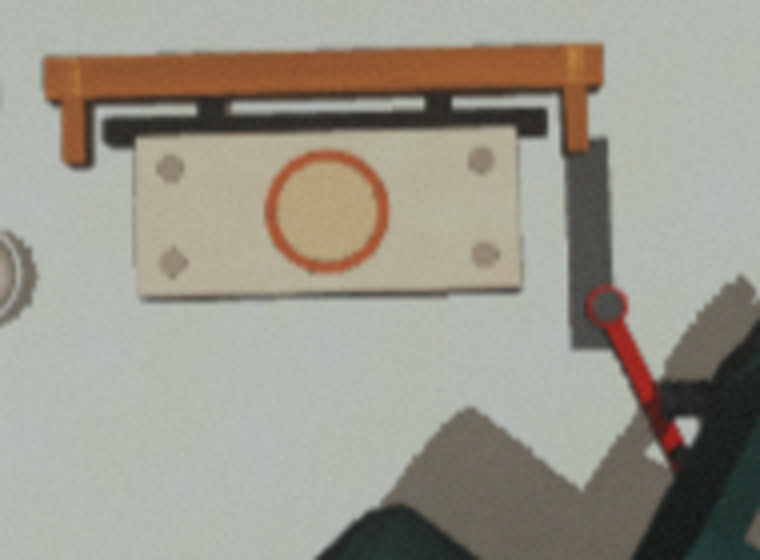

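The mould sits square against the bar, with both far corners at (135,138) and (517,127). The finger is just right of the keeper arm, so I'll sweep it now.

```bash
python3 -m crank '[{"tx":-0.2,"ty":-0.55,"tz":0,"yaw":0},{"tx":-0.2,"ty":-0.54,"tz":0,"yaw":0},{"tx":-0.26,"ty":-0.35,"tz":0,"yaw":0},{"tx":-0.23,"ty":-0.38,"tz":0,"yaw":0},{"tx":-0.19,"ty":-0.40,"tz":0,"yaw":0},{"tx":-0.15,"ty":-0.43,"tz":0,"yaw":0},{"tx":-0.11,"ty":-0.44,"tz":0,"yaw":0}]'  | grep -E "eef_pos|ft"
python3 -m crank '[{"tx":-0.08,"ty":-0.37,"tz":0,"yaw":0},{"tx":-0.05,"ty":-0.38,"tz":0,"yaw":0},{"tx":-0.02,"ty":-0.39,"tz":0,"yaw":0},{"tx":0.02,"ty":-0.39,"tz":0,"yaw":0},{"tx":0.05,"ty":-0.40,"tz":0,"yaw":0},{"tx":0.09,"ty":-0.40,"tz":0,"yaw":0},{"tx":0.13,"ty":-0.40,"tz":0,"yaw":0},{"tx":0.17,"ty":-0.39,"tz":0,"yaw":0},{"tx":0.21,"ty":-0.38,"tz":0,"yaw":0}]'  | grep -E "eef_pos|ft"
python3 - <<'E'
from h import *
pv=np.array([.5267,-.2014]);o,x,y=jigframe();s=state();e=s['eef_pos'][:2];print((e-pv)@x,(e-pv)@y,s['t'])
E
```

```text
eef_pos: [0.4371, -0.2245, 0.0359]
ft_force: [1.9, -1.5, 1.8]
eef_pos: [0.446, -0.1537, 0.0352]
ft_force: [-1.1, -2.5, 0.1]
-0.0798949666717945 0.04904757594712405 37.9333
```

```bash
python3 -m crank '[{"tx":0.25,"ty":-0.36,"tz":0,"yaw":0},{"tx":0.28,"ty":-0.34,"tz":0,"yaw":0},{"tx":0.32,"ty":-0.32,"tz":0,"yaw":0},{"tx":0.35,"ty":-0.29,"tz":0,"yaw":0},{"tx":0.38,"ty":-0.25,"tz":0,"yaw":0},{"tx":0.41,"ty":-0.22,"tz":0,"yaw":0},{"tx":0.35,"ty":-0.15,"tz":0,"yaw":0}]'  | grep -E "eef_pos|ft"
python3 -m crank '[{"tx":0.15,"ty":-0.04,"tz":0,"yaw":0},{"tx":0.15,"ty":-0.03,"tz":0,"yaw":0},{"tx":0.1,"ty":-0.02,"tz":0,"yaw":0}]'  | grep -E "eef_pos|ft"
python3 -m crank '[{"tx":0.1,"ty":0,"tz":0,"yaw":0},{"tx":0.1,"ty":0,"tz":0,"yaw":0}]'  | grep -E "eef_pos|ft"
```

```text
eef_pos: [0.493, -0.1146, 0.0352]
ft_force: [-1.2, -1.5, -0.6]
eef_pos: [0.5003, -0.1131, 0.0352]
ft_force: [-1.6, -0.7, 0.6]
eef_pos: [0.5038, -0.1131, 0.0352]
ft_force: [-1.0, 1.1, 0.3]
```

```bash
python3 -m crank '[{"tx":0.1,"ty":0,"tz":0,"yaw":0},{"tx":0.1,"ty":0,"tz":0,"yaw":0}]'  | grep -E "eef_pos|ft"
python3 - <<'E'
from h import *
pv=np.array([.5267,-.2014]);o,x,y=jigframe();s=state();e=s['eef_pos'][:2];print((e-pv)@x,(e-pv)@y,s['t'])
E
```

```text
eef_pos: [0.5076, -0.1131, 0.0352]
ft_force: [-8.9, -0.6, 3.2]
-0.01764279622885656 0.08859324509002396 39.1
```

```bash
python3 -m crank '[{"tx":0.03,"ty":0,"tz":0,"yaw":0},{"tx":0,"ty":0,"tz":0,"yaw":0}]'  | grep -E "eef_pos|ft"
python3 -m crank '[{"tx":-0.5,"ty":0,"tz":0,"yaw":0},{"tx":-1,"ty":0,"tz":0,"yaw":0},{"tx":-1,"ty":0,"tz":-0.5,"yaw":0},{"tx":-0.5,"ty":0,"tz":-1,"yaw":0},{"tx":0,"ty":0,"tz":-1,"yaw":0},{"tx":0,"ty":1,"tz":-1,"yaw":0},{"tx":0,"ty":1,"tz":-1,"yaw":0},{"tx":0,"ty":1,"tz":-1,"yaw":0},{"tx":0,"ty":1,"tz":0,"yaw":0},{"tx":0,"ty":1,"tz":0,"yaw":0}]'  | grep -E "eef_pos|ft"
python3 -m crank '[{"tx":0,"ty":1,"tz":0,"yaw":0},{"tx":0,"ty":1,"tz":0,"yaw":0},{"tx":0,"ty":1,"tz":0,"yaw":0},{"tx":0,"ty":1,"tz":0,"yaw":0},{"tx":0,"ty":1,"tz":0,"yaw":0},{"tx":0,"ty":0,"tz":0,"yaw":0}]'  | grep -E "eef_pos|ft"
python3 - <<'E'
from m import *
im=measure(4,265,345);crop(im.clip(0,255).astype(np.uint8),"c6.png")
E
python3 b.py|head -1
```

```text
eef_pos: [0.5075, -0.1131, 0.0351]
ft_force: [-4.3, -0.3, 2.2]
eef_pos: [0.4519, -0.2163, 0.1473]
ft_force: [0.0, 0.9, -0.7]
eef_pos: [0.4533, -0.3188, 0.1459]
ft_force: [1.5, -0.9, 0.1]
{'barL': 7.7, 'barR': 7.2, 'mL': 5.0, 'mR': 4.5} gapL 2.7 gapR 2.7 res 103 0.69 80 0.13 t 40.8
bar back by mm (far edge) [ 0.2   0.17 -0.07]
```

View pics/c6.png

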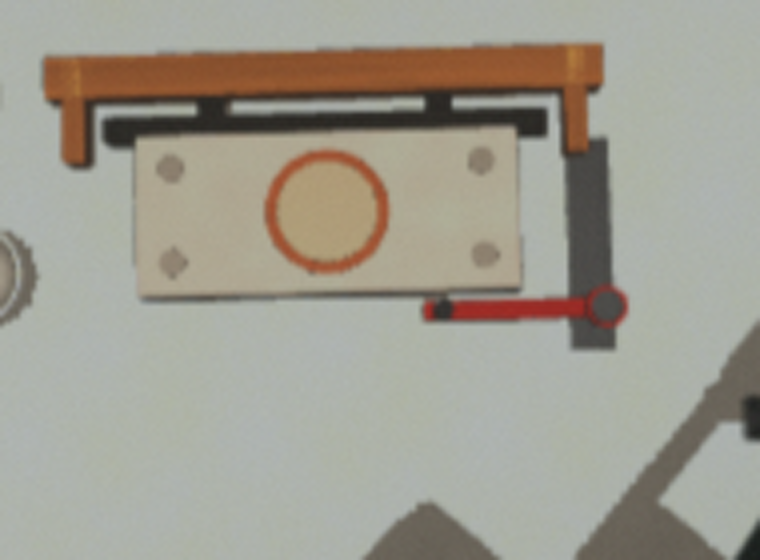

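The keeper lies parallel to the bar, from (607,304) to (430,311). The mould is square against the bar, and the robot is clear of everything.

```bash
python3 -c "
from rig import *
print(sign_off())"
```

```text
the job is handed in; nothing more can be done
None
```

The mould is seated square against the buffer bar (both far corners within about 1 mm by camera), the keeper is closed against its stop, and the job was handed in at about 41 s with no verdict returned; the one doubt is a last left nudge where the wrist read 13 N forward plus 12.6 N upward, so the 14 N limit may have been passed there, though no failure was reported.

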